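# Close the bottle stops of a bench labeller

## Task

The bottle already lies on the rollers of the labeller, but both of its end stops have been left part-way between two holes. Lift the clear hood right back until it rests on its stop, then slide each bottle stop in towards the bottle until its sprung button pops up through the next hole of its tube and locks. Leave the hood open, the bottle lying where it is and everything around the machine undisturbed.

Things in the scene. Friction and masses are not known exactly. Their poses are not given: they have to be found in the camera images.
- labeller: Bench bottle labeller, fixed: a metal trough 190 x 434 mm, walls 93 mm high, with two black rollers in it. Origin on the bench under the bed's middle; x from the operator's front to the rear hinge, y along the bed (rollers, bottle, both stop tubes lie along y). Behind: drive housing (x to 177 mm, 76 mm high), label reel at y 222 to 295 mm, 182 mm high, control box at y -302 to -222 mm, 95 mm high.
- hood_handle (a point): Middle of the hood's handle: a round black bar 12 mm thick, 110 mm long, parallel to the labeller's y, on two stubs, its centre 42 mm clear of the hood's lower front edge and 217 mm from the hinge line. With the hood shut it is 130 mm in front of the bed's middle and 105 mm above the bench. It moves with the hood.
- hood_hinge (a point): Middle of the hood's fixed hinge line (parallel to the labeller's y), 87 mm behind the bed's middle, 97 mm above the bench. The hood is a clear plastic box 175 mm deep, 409 mm wide, open below, with thin metal edges; shut, its top is 172 mm above the bench (from 25 mm in front of the bed's middle back to the hinge; the front panel slopes) and it covers rollers, bottle and stops.
- hood (a joint): Opening angle of the hood, rad: 0 shut, 1.70 resting open on its stop (its rear panel down on two rubber bumpers). The front edge goes up and back. It weighs about 0.6 kg: let go below about 1.1 rad it falls shut, beyond that it goes over to its stop.
- left_tab (a point): Middle of the left (+y) bottle stop's grip tab: upright metal, 10 mm thick along the labeller's y, 26 mm wide along x, from 118 to 158 mm above the bench; this point is at 143 mm. Below it the plate is 46 mm wide, down to 70 mm. The plate is on the end of a 25 mm square inner tube that slides along y in a fixed 32 mm square outer tube (axis 83 mm up) sticking out of the machine's side.
- right_tab (a point): The same point on the right (-y) bottle stop, the mirror image of the left one.
- left_stop (a joint): Travel of the left stop, m: grows towards the bottle (labeller's -y). Its outer tube has three holes 40 mm apart on top: button in the middle hole at 0, in the innermost, the next towards the bottle, at 0.040 (1.5 mm play each way). It starts between these; about 3 N slides it. Once the button is through a hole it locks hard both ways. There the plate clears the bottle's end by about 7 mm.
- right_stop (a joint): The same for the right stop, which moves towards labeller's +y as the value grows: innermost hole at 0.040.
- left_button (a joint): How far the left stop's sprung button is pushed in, m: 0 popped right out through a hole (its round steel head, 12 mm across, stands 5 mm above the tube's top, which is 99 mm above the bench), 0.008 held down inside the tube between holes. It rides on the inner tube, 120 mm outward of the stop plate.
- right_button (a joint): The same for the right stop's button.
- bottle_mid (a point): Middle of the glass bottle lying on the rollers along the labeller's y, within 3 mm of the bed's middle: 200 mm long with its stopper, body 54 mm in diameter, base to +y, axis 88 mm and top 115 mm above the bench. Loose, about 0.4 kg.
- flask: Bystander: flat glass bottle 50 x 85 mm, 220 mm tall, standing before the left tube; origin under its middle.
- sample_bottle: Bystander: round glass bottle, 66 mm in diameter, 217 mm tall, standing before the right tube; origin under its middle.
- shot_a: Bystander: shot glass, 52 mm across, 72 mm tall, standing in front of the machine, between handle and left tube; origin under its middle.
- shot_b: Bystander: shot glass like the other, by the end of the right tube; origin under its middle.
- spare_reel: Bystander: label reel lying flat, 90 mm across, 41 mm high, beyond the end of the right tube; origin under its middle.
- stopper_tub: Bystander: open white tub of stoppers 100 x 140 mm, 60 mm high, beyond the end of the left tube; origin under its middle.

How it is judged:
On the way, in this order (a step that is already met when the one before it is completed fails the run):
1. the hood is up and rests on its stop (value of joint hood above 1.62 rad), for 0.2 s.
2. both stops are locked in the next hole towards the bottle, the hood still up (value of joint hood above 1.62 rad and value of joint left_stop between 0.0365 and 0.0435 m and value of joint each of left_button, right_button below 0.002 m and value of joint right_stop between 0.0365 and 0.0435 m), for 0.2 s.
At the end, for the whole second after the job is handed in: The hood rests open on its stop (beyond 1.62 rad, still); each stop stands at the innermost hole (joint value 0.040 +- 0.0035 m) with its button popped out (pushed in by less than 2 mm); the bottle still lies on the rollers within 10 mm of where it started; nothing around was shifted (all of step 2 and velocity of joint hood between -0.05 and 0.05 rad/s and distance of bottle_mid from where it was at the start of the episode below 0.01 m); the robot touches nothing.
It fails at once if the bottle on the rollers is shifted by more than 15 mm (distance of bottle_mid from where it was at the start of the episode above 0.015 m).
It fails at once if a thing standing around the machine is knocked over or shifted by more than 30 mm (distance of any of flask, sample_bottle, shot_a, shot_b, spare_reel, stopper_tub from where it was at the start of the episode above 0.03 m or angle between any of flask, sample_bottle, shot_a, shot_b's own z axis and vertical above 0.4 rad).
It also fails if it takes over 61 s, if anything falls off the work surface, if the arm or the gripper's body presses on something with over 40 N, if the wrist force passes 120 N, or if a joint passes its speed limit or range.

## Robot

A 7-joint arm with a two-finger parallel gripper is mounted at the origin on the work surface. World frame = base frame: x ahead of the robot, y to its left, z up, the work surface at z = 0. Lengths are in m, angles in rad, forces in N, time in s.
With the tool pointing down it reaches from about 0.4 to 0.85 m from the base axis. Payload 6.9 kg.
Tool frame: the origin (TCP) lies midway between the tips of the shut fingers; the grasp point (between the pads) lies behind it (ctrl.pinch_z is the z of the grasp point in the tool frame, in m); z points along the fingers, y is the direction in which the jaws open and shut (so a half turn about z gives the same grasp; the last joint's range is limited). The gripper opens to 85 mm and grips with 20 to 120 N. Pads are 22 mm wide; open, the fingers measure 114 mm over their backs; the gripper's body (76 mm by 85 mm) begins 54 mm behind the grasp point. The pads swing forward as they close: fully open they stand 13 mm farther back than shut.
Start: joints at [-1.091, 0.507, -0.238, 1.5, 0.126, 1.149, -0.155], TCP at [0.229, 0.582, 0.231] pointing down, gripper open.
Joint ranges: [-3.08, 3.08], [-0.24, 2.05], [-1.43, 1.35], [0, 2.5], [-1.52, 4.66], [0.17, 1.96], [-2.89, 2.89]. Speed limits (rad/s): [2.39, 2.39, 3.14, 3.14, 3.14, 3.14, 3.14].

## Interface

Orientations are given as a unit quaternion [w, x, y, z].
In Python, from station import ctrl, get_state, vision, ticket, models gives the robot as it stands. Calls block until the motion is done:
- ctrl.movep(position, orientation): joint-space move of the TCP to a pose.
- ctrl.movel(position, frame=None, max_speed=0.15): straight line of the TCP; frame=None keeps the orientation; max_speed is the mean speed in m/s.
- ctrl.set_joints(angles): joint-space move.
- ctrl.ungrasp() and ctrl.close_gripper(force=None): open the fingers fully, or close them until they stop; force is the grip in N (None keeps the last).
- ctrl.pause(seconds).
- ctrl.ik(position, orientation): joint angles nearest the present ones, or None.
- get_state(): the state.
- vision.grab_frame(name): name is "scene" or "top"; returns (picture, depth): 384x512x3 uint8, blue, green, red; 384x512 float32, m along the optical axis (not along the pixel's ray), 0 where there is no reading.
- vision.camera_info(name): a dict with "mtx" (3x3 intrinsics, pixels), "R" (3x3) and "t" (3): a world point X has camera coordinates R X + t. Camera axes: x right, y down, z forward; pixel columns grow to the right and rows downward; lengths in m; the calibration is good to about 2 mm. A picture is of the moment at which its call begins. camera_info takes no time and is no camera call.
A pose or a line that the arm cannot do raises ctrl.Unreachable and nothing moves.
- ticket.close_job(): hands the job in, once; it reports no verdict.
Trained networks look in the newest picture that a camera, given by its name, has taken for a name from the list of things; names that differ only in an ending like _2 or _b are one class to them, and where a whole thing is asked for, a point or a joint stands for the part that bears it (a point fixed in the world has none). Each returns a list of dicts, best first, with "p" (0 to 1); they miss things now and then, are a little off and sometimes report something else, mostly with a low value. They report only what shows in the picture. A call takes as long as a camera call.
- models.recognise(camera, target): "point" ([column, row] in pixels, amid what is visible of it).
- models.masks_of(camera, target): "mask" (384x512 bool, what is visible of it) and "point" ([column, row] in pixels, amid what is visible of it).
The state is a dict: "time": time; "qpos": joint angles; "qd": joint speeds; "tau": joint torques, N m; "tcp_pos": TCP position; "eef_rot": TCP orientation; "contact_force": force on the tool from outside, world axes, zero at the start; "wrist_torque": the same for the moment, N m; "width": finger opening in m.
Only numpy, scipy, OpenCV 4.12 (cv2) and the standard library are available. Lean on these libraries where they do the work, as an engineer would, in place of code of your own. Each camera call takes 0.05 s, during which the arm holds its last target.

## Working session

There is one attempt and no reset: what is moved stays moved. The work goes in short steps, each a Python script; the robot and the scene stay as the last script left them, time stands still between calls to the robot, and variables do not carry over. Pictures are saved under pics/ and viewed, and the job is handed in when it is done.

```bash
ls; mkdir -p pics; python3 - <<'E'
from station import ctrl, get_state, vision, models
import cv2
s=get_state(); print(s['time'],s['tcp_pos'],s['eef_rot'],s['width'],ctrl.pinch_z)
for c in ['scene','top']:
    im,d=vision.grab_frame(c); cv2.imwrite(f'pics/{c}0.png',im)
    i=vision.camera_info(c); print(c,i)
    for t in ['labeller','hood_handle','left_tab','right_tab','flask','sample_bottle','shot_a','spare_reel','stopper_tub','bottle_mid','left_button']:
        print(t,[(r['point'],round(r['p'],2)) for r in models.recognise(c,t)][:4])
print(get_state()['time'])
E
```

```text
pics
0.0 [0.22871442 0.58112125 0.23045875] [-1.49181505e-04  1.86310653e-01  9.82490505e-01 -8.51699275e-04] 0.08536074001961716 -0.0187
scene {'mtx': array([[492.18137684,   0.        , 248.66870003],
       [  0.        , 492.18137684, 187.02654975],
       [  0.        ,   0.        ,   1.        ]]), 'R': array([[ 0.66463276,  0.74715818, -0.00423555],
       [ 0.60001902, -0.53710638, -0.59286922],
       [-0.44524203,  0.3914989 , -0.80528762]]), 't': array([-0.401893  , -0.19397087,  1.99325229])}
labeller [([237.5, 231.8], 0.9), ([150.2, 228.3], 0.17)]
hood_handle [([232.5, 212.2], 0.77), ([287.3, 158.9], 0.16)]
left_tab []
right_tab [([160.0, 248.3], 0.54)]
flask [([288.8, 160.5], 0.78)]
sample_bottle [([150.6, 228.3], 0.79)]
shot_a [([258.0, 171.3], 0.67), ([119.4, 230.9], 0.57)]
spare_reel [([121.7, 266.4], 0.77)]
stopper_tub [([338.6, 171.7], 0.85)]
bottle_mid []
left_button [([152.0, 226.8], 0.2)]
top {'mtx': array([[472.24748977,   0.        , 259.59677233],
       [  0.        , 472.24748977, 190.80955046],
       [  0.        ,   0.        ,   1.        ]]), 'R': array([[-0.02262725, -0.99972553, -0.00607298],
       [-0.99355831,  0.02316153, -0.11092982],
       [ 0.11104003,  0.00352382, -0.99380969]]), 't': array([0.086257  , 0.48948189, 1.47105061])}
labeller [([289.8, 150.1], 0.72)]
hood_handle [([286.3, 165.5], 0.68)]
left_tab [([149.1, 146.3], 0.45)]
right_tab []
flask [([194.3, 188.0], 0.93)]
sample_bottle [([373.3, 217.6], 0.94), ([230.0, 198.4], 0.49)]
shot_a [([392.9, 239.9], 0.75), ([230.1, 197.9], 0.52)]
spare_reel [([409.6, 211.0], 0.76), ([289.3, 152.3], 0.33)]
stopper_tub []
bottle_mid []
left_button [([291.0, 165.2], 0.31)]
1.2
```

View pics/scene0.png

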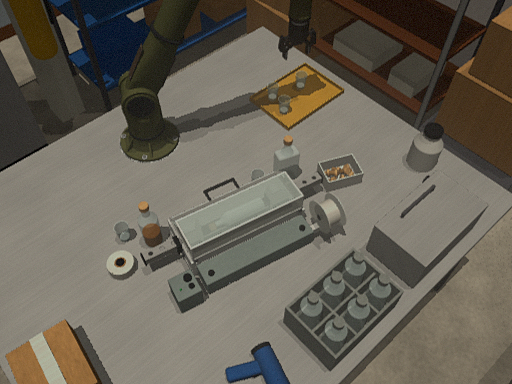

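View pics/top0.png

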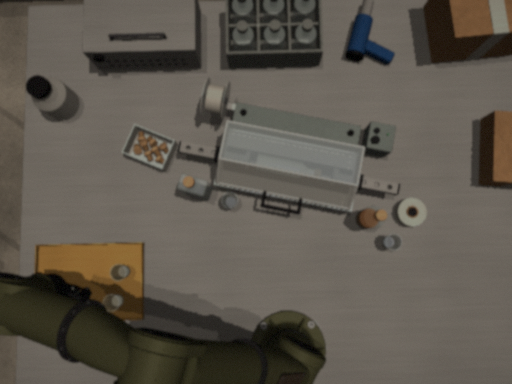

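```bash
python3 - <<'E'
import cv2
t=cv2.imread('pics/top0.png')[70:260,110:440]
cv2.imwrite('pics/topz.png',cv2.convertScaleAbs(cv2.resize(t,(792,456),interpolation=cv2.INTER_CUBIC),alpha=1.5))
t=cv2.imread('pics/scene0.png')[120:310,100:360]
cv2.imwrite('pics/scenez.png',cv2.convertScaleAbs(cv2.resize(t,(780,570),interpolation=cv2.INTER_CUBIC),alpha=1.5))
E
```

```text
(no output)
```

View pics/topz.png

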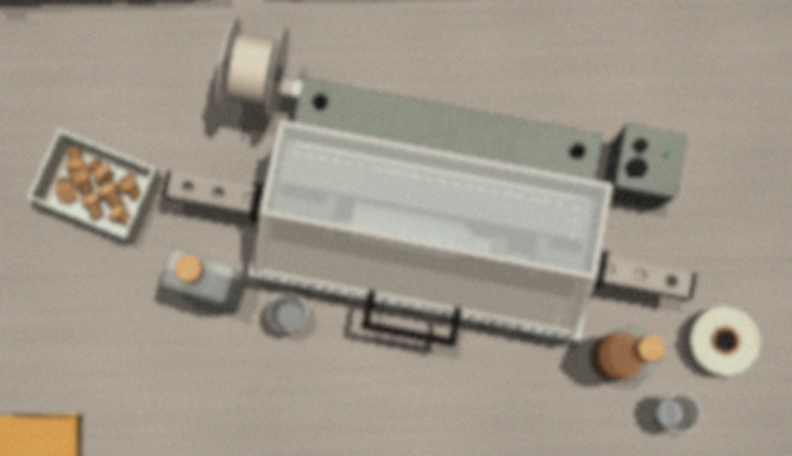

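View pics/scenez.png

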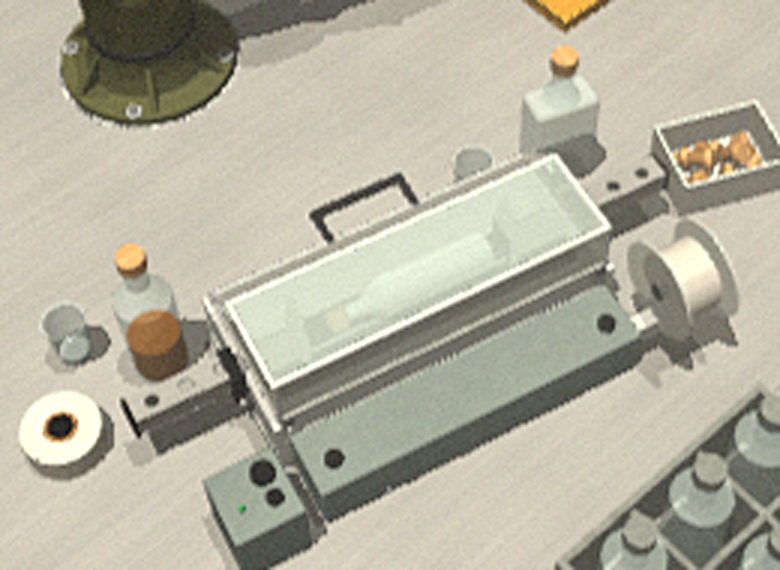

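```bash
cat > h.py <<'E'
import numpy as np, cv2
from station import ctrl, get_state, vision, models, ticket
C={c:vision.camera_info(c) for c in ['scene','top']}
def proj(c,X):
    X=np.atleast_2d(X);i=C[c];p=(i['R']@X.T).T+i['t'];q=(i['mtx']@p.T).T;return q[:,:2]/q[:,2:]
def ray(c,px,z):
    i=C[c];o=-i['R'].T@i['t'];d=i['R'].T@np.linalg.inv(i['mtx'])@[px[0],px[1],1];return o+d*(z-o[2])/d[2]
def T(p,pose):
    p=np.atleast_2d(p);c,s=np.cos(pose[2]),np.sin(pose[2])
    return np.c_[pose[0]+c*p[:,0]-s*p[:,1],pose[1]+s*p[:,0]+c*p[:,1],p[:,2]]
E
python3 - <<'E'
from h import *
from scipy.optimize import least_squares
w=.2045
P=[[.087,w,.172],[.087,-w,.172],[-.025,w,.172],[-.025,-w,.172]]
top=np.array([[285,123],[610,185],[263,212],[593,272]])/2.4+[110,70]
H=[[-.130,.055,.105],[-.130,-.055,.105]]
toph=np.array([[365,325],[455,340]])/2.4+[110,70]
sc=np.array([[607,227],[278,383],[556,157],[228,305]])/3+[100,120]
sch=np.array([[402,178],[313,216]])/3+[100,120]
A=np.array(P+H); o1=np.r_[top,toph]; o2=np.r_[sc,sch]
f=lambda v:np.r_[proj('top',T(A,v))-o1,proj('scene',T(A,v))-o2].ravel()
r=least_squares(f,[.6,0,-.15],loss='soft_l1')
print(r.x,np.round(r.fun.reshape(-1,2),1)); np.save('pose.npy',r.x)
v=r.x
print('handle',T([[-.13,0,.105]],v),'hinge',T([[.087,0,.097]],v))
for n,px,z in [('flask',(188/2.4+110,268/2.4+70),.22),('sample',(652/2.4+110,348/2.4+70),.217),('shota',(291/2.4+110,314/2.4+70),.072),('shotb',(670/2.4+110,412/2.4+70),.072),('reel',(725/2.4+110,340/2.4+70),.041),('tub',(95/2.4+110,185/2.4+70),.06)]:
    X=ray('top',px,z); c,s=np.cos(v[2]),np.sin(v[2]); d=X[:2]-v[:2]
    print(n,X.round(3),'lab',np.round([c*d[0]+s*d[1],-s*d[0]+c*d[1]],3))
im=cv2.resize(cv2.imread('pics/top0.png'),None,fx=1,fy=1)
E
```

```text
[ 0.55628172 -0.01348821 -0.21299687] [[-2.8 -1. ]
 [ 0.3 -0.9]
 [-1.3 -0.9]
 [ 1.   0.5]
 [ 0.2 -0.8]
 [-1.2 -0.1]
 [ 0.5 -1.2]
 [-2.6  0.9]
 [-0.6 -1.1]
 [-1.2 -0.2]
 [-2.  -0.3]
 [-0.2 -0.4]]
handle [[0.42921949 0.01399248 0.105     ]] hinge [[ 0.64131568 -0.03187914  0.097     ]]
flask [0.5   0.271 0.22 ] lab [-0.115  0.266]
sample [ 0.395 -0.26   0.217] lab [-0.105 -0.275]
shota [0.457 0.163 0.072] lab [-0.134  0.151]
shotb [ 0.322 -0.315  0.072] lab [-0.165 -0.344]
reel [ 0.413 -0.4    0.041] lab [-0.058 -0.408]
tub [0.634 0.417 0.06 ] lab [-0.015  0.437]
```

```bash
cat >> h.py <<'E'
from scipy.spatial.transform import Rotation as Rn
v=np.load('pose.npy')
def quat(tilt,spin,yaw=None):
    """tool z = (sin tilt,0,-cos tilt) in lab frame; spin=0: jaw axis along lab y"""
    yaw=v[2] if yaw is None else yaw
    R=Rn.from_euler('z',yaw)*Rn.from_euler('y',-tilt)*Rn.from_euler('x',np.pi)*Rn.from_euler('z',spin)
    q=R.as_quat(); return np.r_[q[3],q[:3]]
def zdir(q): return Rn.from_quat([*q[1:],q[0]]).as_matrix()[:,2]
def arc(th):
    # handle centre in lab coords
    r=np.hypot(.217,.008); a=np.arctan2(.008,-.217)-th
    return np.array([.087+r*np.cos(a),0,.097+r*np.sin(a)])
E
python3 - <<'E'
from h import *
print(arc(0),arc(1.7))
for tilt in [-.6,-.3,0,.2,.3,.4,.5,.6,.7,.8]:
  for spin in [0,np.pi/2,np.pi,-np.pi/2]:
    o=''
    for th in [-.2,0,.3,.6,.9,1.2,1.5,1.7]:
        q=quat(tilt,spin); p=T(arc(th),v)[0]+zdir(q)*.02
        r=ctrl.ik(p,q); o+='1' if r is not None else '0'
    print(tilt,round(spin,2),o,np.round(zdir(q),2))
E
```

```text
[-0.13   0.     0.105] [0.12289257 0.         0.31116051]
-0.6 0 11111100 [-0.55  0.12 -0.83]
-0.6 1.57 11111100 [-0.55  0.12 -0.83]
-0.6 3.14 11111100 [-0.55  0.12 -0.83]
-0.6 -1.57 11111100 [-0.55  0.12 -0.83]
-0.3 0 11111111 [-0.29  0.06 -0.96]
-0.3 1.57 11111111 [-0.29  0.06 -0.96]
-0.3 3.14 11111111 [-0.29  0.06 -0.96]
-0.3 -1.57 11111111 [-0.29  0.06 -0.96]
0 0 11111111 [-0. -0. -1.]
0 1.57 11111111 [-0. -0. -1.]
0 3.14 11111111 [-0. -0. -1.]
0 -1.57 11111111 [-0. -0. -1.]
0.2 0 11111111 [ 0.19 -0.04 -0.98]
0.2 1.57 11111111 [ 0.19 -0.04 -0.98]
0.2 3.14 11111111 [ 0.19 -0.04 -0.98]
0.2 -1.57 11111111 [ 0.19 -0.04 -0.98]
0.3 0 11111111 [ 0.29 -0.06 -0.96]
0.3 1.57 11111111 [ 0.29 -0.06 -0.96]
0.3 3.14 11111111 [ 0.29 -0.06 -0.96]
0.3 -1.57 11111111 [ 0.29 -0.06 -0.96]
0.4 0 00111111 [ 0.38 -0.08 -0.92]
0.4 1.57 00111111 [ 0.38 -0.08 -0.92]
0.4 3.14 00111111 [ 0.38 -0.08 -0.92]
0.4 -1.57 00111111 [ 0.38 -0.08 -0.92]
0.5 0 00111111 [ 0.47 -0.1  -0.88]
0.5 1.57 00111111 [ 0.47 -0.1  -0.88]
0.5 3.14 00111111 [ 0.47 -0.1  -0.88]
0.5 -1.57 00111111 [ 0.47 -0.1  -0.88]
0.6 0 00011111 [ 0.55 -0.12 -0.83]
0.6 1.57 00011111 [ 0.55 -0.12 -0.83]
0.6 3.14 00011111 [ 0.55 -0.12 -0.83]
0.6 -1.57 00011111 [ 0.55 -0.12 -0.83]
0.7 0 00010111 [ 0.63 -0.14 -0.76]
0.7 1.57 00011111 [ 0.63 -0.14 -0.76]
0.7 3.14 00011111 [ 0.63 -0.14 -0.76]
0.7 -1.57 00011111 [ 0.63 -0.14 -0.76]
0.8 0 00001111 [ 0.7  -0.15 -0.7 ]
0.8 1.57 00001111 [ 0.7  -0.15 -0.7 ]
0.8 3.14 00001111 [ 0.7  -0.15 -0.7 ]
0.8 -1.57 00001111 [ 0.7  -0.15 -0.7 ]
```

```bash
python3 - <<'E'
from h import *
ims={c:cv2.imread(f'pics/{c}0.png') for c in ['top','scene']}
w=.2045
def seg(c,a,b,col):
    p=proj(c,T([a,b],v)); p=(p-off[c])*k
    cv2.line(out,tuple(int(x) for x in p[0]),tuple(int(x) for x in p[1]),col,1)
off={'top':[110,70],'scene':[100,120]};k=2.4
for c,(x1,x2,y1,y2) in {'top':(110,440,70,260),'scene':(100,360,120,310)}.items():
    k={'top':2.4,'scene':3}[c]
    out=cv2.resize(ims[c][y1:y2,x1:x2],None,fx=k,fy=k,interpolation=cv2.INTER_CUBIC)
    seg(c,[-.13,.055,.105],[-.13,-.055,.105],(0,0,255))
    seg(c,[-.088,w,.1],[-.088,-w,.1],(0,255,0))
    seg(c,[-.025,w,.172],[-.025,-w,.172],(0,255,0)); seg(c,[.087,w,.172],[.087,-w,.172],(0,255,0))
    seg(c,[0,.217,.099],[0,.34,.099],(255,0,0)); seg(c,[0,-.217,.099],[0,-.34,.099],(255,0,0))
    seg(c,[.177,.2,.076],[.177,-.2,.076],(255,0,255))
    cv2.imwrite(f'pics/ov_{c}.png',out)
q0=get_state()['qpos']; print(np.round(q0,2))
for spin in [np.pi/2,-np.pi/2]:
  for tilt in [.3,.35]:
    q=quat(tilt,spin)
    for th,dz in [(0,.15),(0,0),(.85,0),(1.7,0)]:
        r=ctrl.ik(T(arc(th),v)[0]+zdir(q)*(.012)+[0,0,dz],q); print(spin>0,tilt,th,None if r is None else np.round(r,2))
E
```

```text
[-1.09  0.51 -0.24  1.5   0.13  1.15 -0.15]
True 0.3 0 [-0.08  0.05 -0.11  2.18  0.2   0.64  2.6 ]
True 0.3 0 [-0.05  0.33 -0.17  2.43  1.01  0.21  1.74]
True 0.3 0.85 [ 0.07  0.16 -0.2   2.01  0.21  0.69  2.66]
True 0.3 1.7 [ 0.21  0.4  -0.33  1.54  0.26  0.94  2.72]
True 0.35 0 [-0.12  0.03 -0.08  2.22  0.26  0.58  2.53]
True 0.35 0 [-0.01  0.33 -0.26  2.47  1.45  0.23  1.28]
True 0.35 0.85 [ 0.03  0.14 -0.18  2.06  0.25  0.63  2.61]
True 0.35 1.7 [ 0.2   0.38 -0.32  1.6   0.28  0.87  2.7 ]
False 0.3 0 [-0.55  0.05  0.39  2.19  0.15  0.63 -0.49]
False 0.3 0 [-0.71  0.42  0.75  2.43 -1.16  0.22  0.86]
False 0.3 0.85 [-0.42  0.17  0.37  2.02  0.03  0.67 -0.29]
False 0.3 1.7 [-0.32  0.42  0.47  1.55 -0.19  0.92 -0.03]
False 0.35 0 [-0.59  0.03  0.4   2.23  0.23  0.58 -0.58]
False 0.35 0 [-0.02  0.33 -0.24  2.47  1.45  0.23 -1.86]
False 0.35 0.85 [-0.45  0.15  0.38  2.06  0.07  0.61 -0.35]
False 0.35 1.7 [-0.32  0.4   0.45  1.6  -0.16  0.84 -0.05]
```

View pics/ov_top.png

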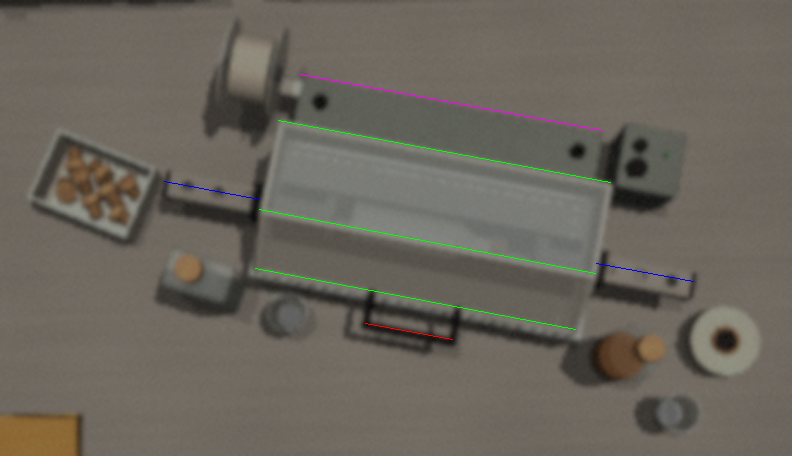

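View pics/ov_scene.png

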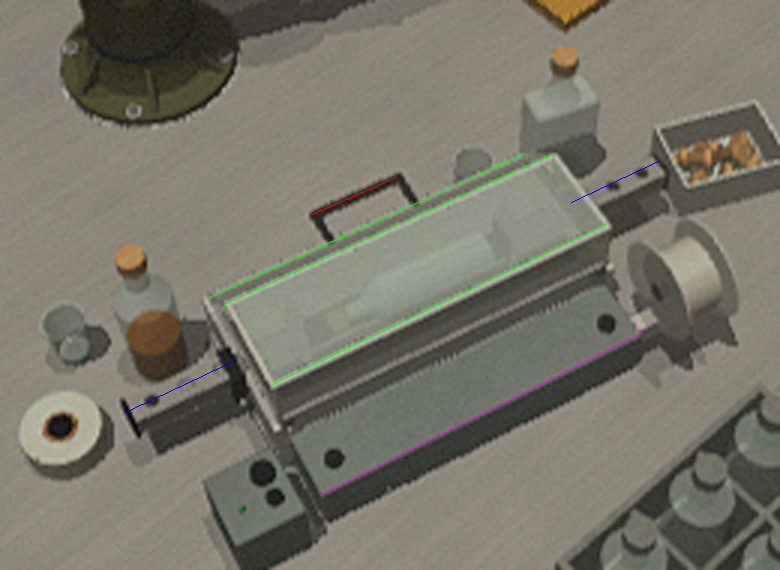

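```bash
python3 - <<'E'
from h import *
q=quat(.28,-np.pi/2); g=T(arc(0),v)[0]+zdir(q)*.012+T([-.002,0,0],[0,0,v[2]])[0]
ctrl.movep(g-zdir(q)*.16,q)
s=get_state(); print(s['time'],np.round(s['qpos'],2),s['tcp_pos'])
ctrl.movel(g-zdir(q)*.04,max_speed=.1)
s=get_state(); print(s['time'],np.round(s['qpos'],2),s['tcp_pos'],g,s['contact_force'])
for c in ['scene','top']:
    im,_=vision.grab_frame(c); cv2.imwrite(f'pics/{c}1.png',cv2.convertScaleAbs(cv2.resize(im[100:260,130:400],None,fx=2.9,fy=2.9,interpolation=cv2.INTER_CUBIC),alpha=1.5))
E
```

```text
3.275 [-0.62 -0.03  0.37  2.24  0.21  0.69 -0.6 ] [0.38786138 0.02399626 0.24733822]
4.625 [-0.47  0.24  0.35  2.39  0.05  0.26 -0.4 ] [0.41984333 0.0161218  0.13226839] [0.43050601 0.01371424 0.09346733] [-0.28885041  0.38560557 -0.08294122]
```

View pics/scene1.png

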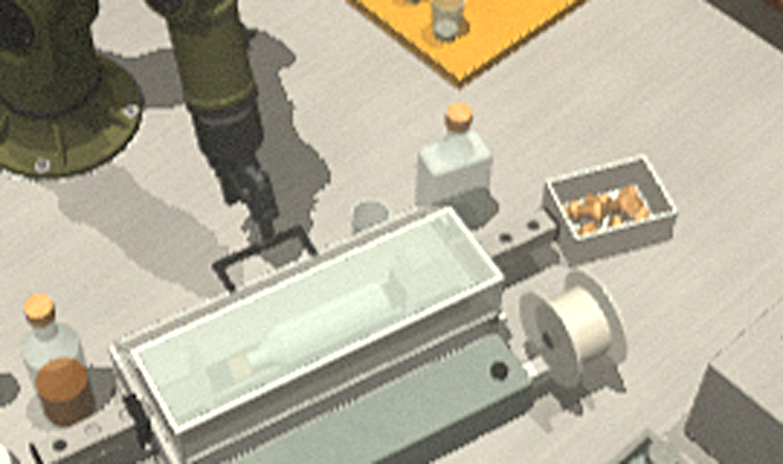

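View pics/top1.png

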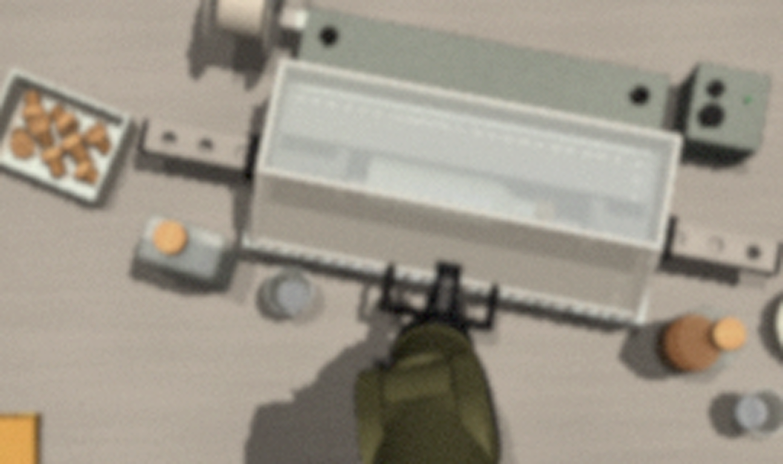

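```bash
python3 - <<'E'
from h import *
q=quat(.28,-np.pi/2); g=T(arc(0),v)[0]+zdir(q)*.012+T([-.002,0,0],[0,0,v[2]])[0]
for a in [.025,.012,0]:
    ctrl.movel(g-zdir(q)*a,max_speed=.06)
    s=get_state(); print(s['time'],s['tcp_pos'],np.round(s['contact_force'],1))
    if np.linalg.norm(s['contact_force'])>4: break
else:
    ctrl.close_gripper(20)
    s=get_state(); print(s['time'],s['tcp_pos'],np.round(s['contact_force'],1),s['width'])
E
```

```text
5.125 [0.42353682 0.01502085 0.11735014] [-0.4  0.2 -1.3]Traceback (most recent call last):
  File "<stdin>", line 4, in <module>
station.Unreachable: the arm cannot follow that straight line within its joint ranges
```

```bash
python3 - <<'E'
from h import *
for t in [.1,.15,.2,.24,.28]:
    q=quat(t,-np.pi/2); g=T(arc(0),v)[0]+zdir(q)*.012+T([-.003,0,0],[0,0,v[2]])[0]
    for a in [.025,.012,0]:
        r=ctrl.ik(g-zdir(q)*a,q); print(t,a,None if r is None else np.round(r,2))
for th in [0,.3,.6,1.7]:
    q=quat(.2,-np.pi/2); r=ctrl.ik(T(arc(th),v)[0]+zdir(q)*.012,q); print(th,np.round(r,2))
E
```

```text
0.1 0.025 [-0.23  0.32  0.14  2.24 -0.03  0.49 -0.29]
0.1 0.012 [-0.22  0.34  0.13  2.26 -0.03  0.45 -0.28]
0.1 0 [-0.21  0.37  0.13  2.27 -0.04  0.41 -0.28]
0.15 0.025 [-0.28  0.3   0.19  2.29 -0.02  0.42 -0.3 ]
0.15 0.012 [-0.27  0.33  0.18  2.3  -0.03  0.37 -0.29]
0.15 0 [-0.26  0.36  0.17  2.31 -0.03  0.34 -0.29]
0.2 0.025 [-0.34  0.29  0.24  2.33 -0.01  0.34 -0.32]
0.2 0.012 [-0.32  0.32  0.22  2.34 -0.02  0.3  -0.32]
0.2 0 [-0.31  0.35  0.21  2.35 -0.02  0.26 -0.31]
0.24 0.025 [-0.39  0.28  0.28  2.37  0.01  0.28 -0.35]
0.24 0.012 [-0.36  0.31  0.26  2.38  0.    0.23 -0.34]
0.24 0 [-0.34  0.34  0.24  2.39 -0.01  0.19 -0.33]
0.28 0.025 [-0.44  0.28  0.33  2.4   0.03  0.21 -0.38]
0.28 0.012 [-0.31  0.3   0.16  2.41  0.3   0.18 -0.66]
0.28 0 [-0.15  0.33 -0.04  2.42  0.72  0.18 -1.09]
0 [-0.3   0.35  0.21  2.35 -0.02  0.26 -0.3 ]
0.3 [-0.34  0.24  0.25  2.23  0.    0.49 -0.31]
0.6 [-0.34  0.2   0.27  2.08  0.    0.68 -0.29]
1.7 [-0.07  0.44  0.11  1.44 -0.01  1.06 -0.18]
```

```bash
python3 - <<'E'
from h import *
q=quat(.21,-np.pi/2); g=T(arc(0),v)[0]+zdir(q)*.011+T([-.003,0,0],[0,0,v[2]])[0]
ctrl.movep(g-zdir(q)*.035,q)
for a in [.025,.012,0]:
    ctrl.movel(g-zdir(q)*a,max_speed=.06)
    s=get_state(); print(s['time'],s['tcp_pos'],np.round(s['contact_force'],1))
    if np.linalg.norm(s['contact_force'])>4: break
else:
    ctrl.close_gripper(20)
    s=get_state(); print(s['time'],s['tcp_pos'],np.round(s['contact_force'],1),s['width'])
for c in ['scene','top']:
    im,_=vision.grab_frame(c); cv2.imwrite(f'pics/{c}2.png',cv2.convertScaleAbs(cv2.resize(im[100:260,130:400],None,fx=2.9,fy=2.9,interpolation=cv2.INTER_CUBIC),alpha=1.5))
E
```

```text
5.7083 [0.42258902 0.01516037 0.11800835] [ 0.7 -0.1  0.8]
6.075 [0.42582188 0.01458948 0.10575607] [ 0.5 -0.9 -0.6]
6.425 [0.42830743 0.01406226 0.09414223] [ 0.  -0.8 -0.2]
7.0917 [0.43045992 0.01384865 0.09493398] [ 4.7 -2.8 -0.4] 0.010606427705566142
```

View pics/scene2.png

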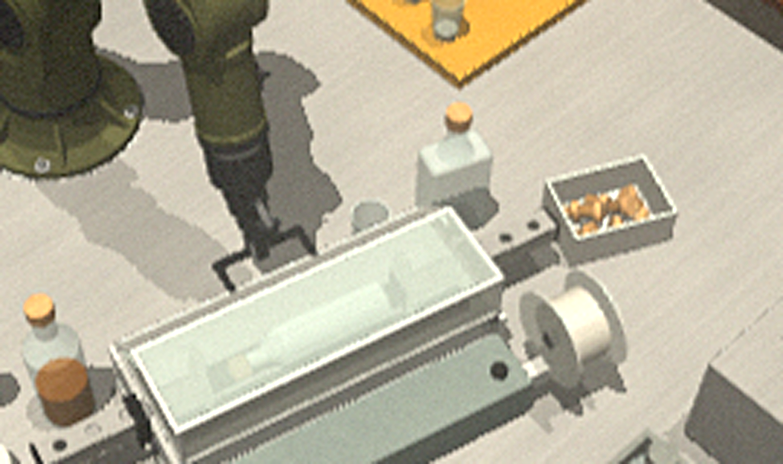

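```bash
python3 - <<'E'
from h import *
s=get_state(); p0=np.array(s['tcp_pos'])
R0=T(arc(0),v)[0]
for th in np.arange(.15,1.66,.15):
    ctrl.movel(p0+T(arc(th),v)[0]-R0,max_speed=.1)
    s=get_state(); print(round(th,2),round(s['time'],2),np.round(s['tcp_pos'],3),np.round(s['contact_force'],1),np.round(s['width'],4))
    if np.linalg.norm(s['contact_force'])>30 or s['width']<.006: break
im,_=vision.grab_frame('scene'); cv2.imwrite('pics/scene3.png',cv2.convertScaleAbs(cv2.resize(im[60:310,100:400],None,fx=2.4,fy=2.4,interpolation=cv2.INTER_CUBIC),alpha=1.5))
E
```

```text
0.15 7.67 [0.434 0.013 0.127] [ 1.4  0.1 -2.8] 0.0113
0.3 8.15 [0.441 0.011 0.158] [-2.7  1.7 -0.8] 0.0111
0.45 8.62 [0.453 0.009 0.188] [-7.8  2.7  1.5] 0.0109
0.6 9.1 [0.468 0.005 0.215] [-14.2   4.3   8.3] 0.0109
0.75 9.57 [0.49  0.001 0.24 ] [-18.9   1.9  16.7] 0.0111
0.9 10.05 [ 0.516 -0.005  0.263] [-13.    1.5  18.6] 0.011
1.05 10.53 [ 0.545 -0.012  0.28 ] [-5.9 -0.2 10.7] 0.0112
1.2 11.0 [ 0.574 -0.018  0.292] [-2.4 -1.6  6.3] 0.0106
1.35 11.47 [ 0.604 -0.024  0.3  ] [-1.7 -3.1  3.7] 0.0109
1.5 11.95 [ 0.635 -0.031  0.304] [-0.7 -4.9  1.7] 0.0107
1.65 12.43 [ 0.667 -0.038  0.302] [ 0.2 -4.8  1.3] 0.0109
```

View pics/scene3.png

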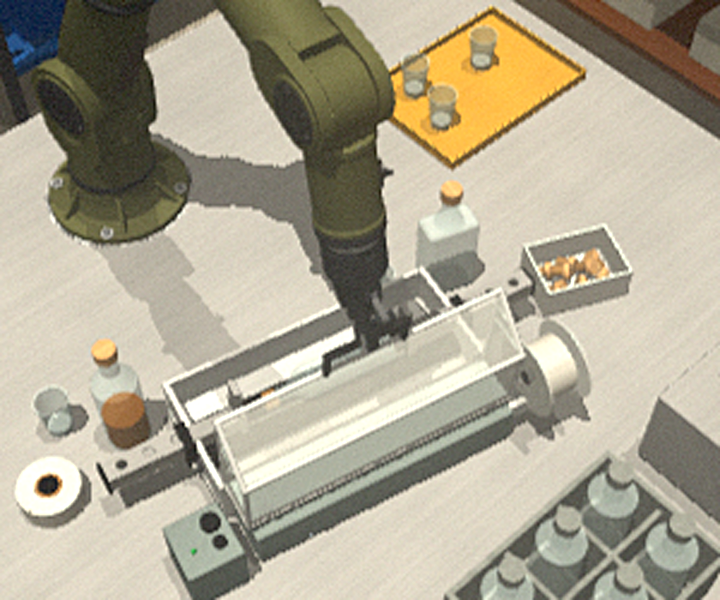

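```bash
python3 - <<'E'
from h import *
p=np.array(get_state()['tcp_pos'])
for a,b in [(1.65,1.69),(1.65,1.72)]:
    ctrl.movel(p+T(arc(b),v)[0]-T(arc(a),v)[0],max_speed=.05)
    s=get_state(); print(s['time'],np.round(s['tcp_pos'],3),np.round(s['contact_force'],1),s['width'])
ctrl.ungrasp()
q=quat(.21,-np.pi/2); p=np.array(get_state()['tcp_pos'])
ctrl.movel(p-zdir(q)*.08,max_speed=.15)
s=get_state(); print(s['time'],np.round(s['tcp_pos'],3),np.round(s['contact_force'],1))
# clear the view
q=quat(0,0)
ctrl.movep([.40,.25,.40],q)
s=get_state(); print(s['time'],np.round(s['tcp_pos'],3),np.round(s['contact_force'],1))
for c in ['scene','top']:
    im,_=vision.grab_frame(c); cv2.imwrite(f'pics/{c}4.png',im); 
    for t in ['left_tab','right_tab','hood_handle','bottle_mid','left_button','right_button']:
        print(c,t,[(r['point'],round(r['p'],2)) for r in models.recognise(c,t)][:3])
    a,b=(120,310) if c=='scene' else (70,260)
    cv2.imwrite(f'pics/{c}4z.png',cv2.convertScaleAbs(cv2.resize(im[a:b,110:370] if c=='scene' else im[a:b,110:440],None,fx=3 if c=='scene' else 2.4,fy=3 if c=='scene' else 2.4,interpolation=cv2.INTER_CUBIC),alpha=1.5))
E
```

```text
12.7917 [ 0.675 -0.04   0.301] [-0.1 -4.1  1.3] 0.010962911637754532
13.075 [ 0.678 -0.04   0.3  ] [-16.8  -0.5  12.2] 0.011021012747901533
14.4667 [ 0.665 -0.038  0.377] [-0.4  0.1 -0.1]
16.3417 [0.4  0.25 0.4 ] [0.5 0.6 0.4]
scene left_tab [([273.9, 192.9], 0.7)]
scene right_tab [([190.3, 233.3], 0.57), ([245.9, 230.6], 0.34)]
scene hood_handle [([246.8, 230.0], 0.87)]
scene bottle_mid [([229.7, 211.8], 0.54), ([121.0, 232.5], 0.39)]
scene left_button []
scene right_button [([273.4, 191.1], 0.53)]
top left_tab [([238.8, 157.4], 0.87), ([412.8, 212.4], 0.74)]
top right_tab []
top hood_handle [([295.2, 119.6], 0.71)]
top bottle_mid [([281.8, 165.4], 0.95)]
top left_button []
top right_button []
```

View pics/scene4z.png

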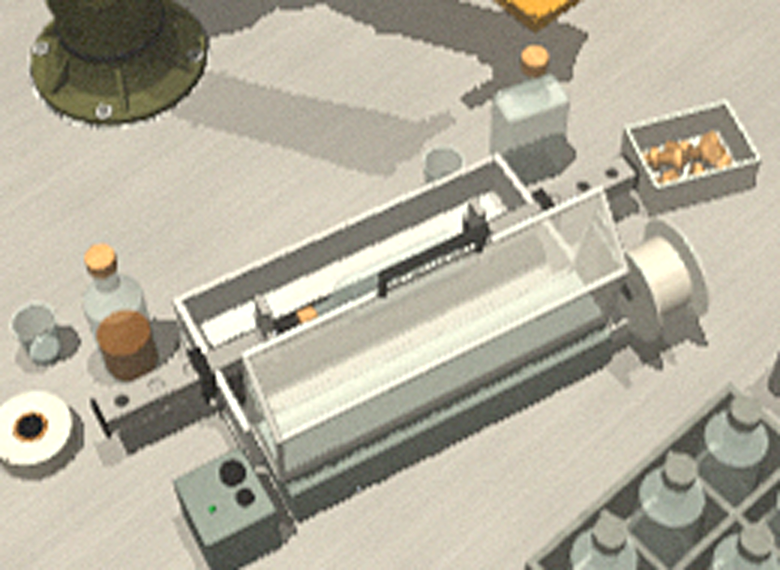

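View pics/top4z.png

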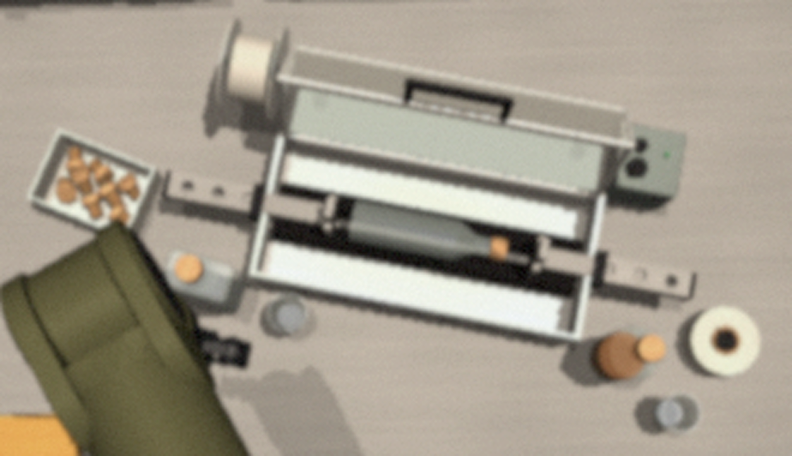

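```bash
python3 - <<'E'
from h import *
im=cv2.imread('pics/top4.png')
a=cv2.resize(im[140:185,225:275],None,fx=8,fy=8,interpolation=cv2.INTER_CUBIC)
b=cv2.resize(im[160:205,315:365],None,fx=8,fy=8,interpolation=cv2.INTER_CUBIC)
# overlay predicted tab tops for trial y
def mark(img,off,y):
    for X in ([-.013,y-.005,.158],[.013,y-.005,.158],[.013,y+.005,.158],[-.013,y+.005,.158]):
        p=(proj('top',T(X,v))[0]-off+.5)*8; cv2.circle(img,tuple(int(t) for t in p),3,(0,0,255),-1)
mark(a,[225,140],.13); mark(b,[315,160],-.13)
cv2.imwrite('pics/tabs.png',cv2.convertScaleAbs(np.hstack([a,b]),alpha=1.5))
E
```

```text
(no output)
```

View pics/tabs.png

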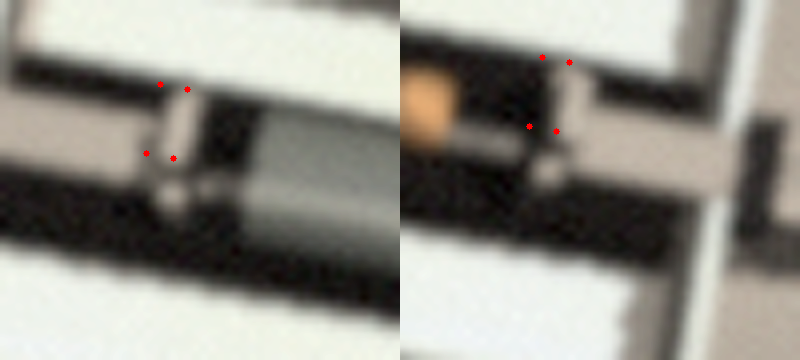

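```bash
cat >> h.py <<'E'
def push(side,ystart,ymin,tilt=.15,z=.130,go=True):
    q=quat(tilt,0)
    L=lambda y,zz: T([0,side*y,zz],v)[0]
    ctrl.movel(L(ystart,z),max_speed=.1)
    s=get_state(); f0=np.array(s['contact_force']); print('down',round(s['time'],2),np.round(s['tcp_pos'],3),np.round(f0,1))
    if np.linalg.norm(f0)>5: return
    d=T([0,side,0],[0,0,v[2]])[0]; y=ystart; log=[]
    while y>ymin:
        y-=.001; ctrl.movel(L(y,z),max_speed=.015)
        s=get_state(); f=float((np.array(s['contact_force'])-f0)@d); log.append((round(y,4),round(f,1)))
        if f>15: break
    print(log); print(round(s['time'],2),np.round(s['tcp_pos'],4))
E
python3 - <<'E'
from h import *
ctrl.close_gripper(20)
q=quat(.15,0)
p=T([0,.168,.26],v)[0]
print(np.round(ctrl.ik(p,q),2), np.round(ctrl.ik(T([0,.168,.13],v)[0],q),2))
ctrl.movep(p,q)
push(1,.168,.128)
for c in ['scene','top']:
    im,_=vision.grab_frame(c); cv2.imwrite(f'pics/{c}5.png',cv2.convertScaleAbs(cv2.resize(im[110:270,110:370],None,fx=3,fy=3,interpolation=cv2.INTER_CUBIC),alpha=1.5))
E
```

```text
[-0.69  0.43  0.55  1.63 -0.19  1.   -1.9 ] [-0.63  0.56  0.47  1.82 -0.27  0.7  -1.83]
down 20.26 [0.592 0.151 0.131] [-1.4  0.4 -0.4]
[(0.167, -0.8), (0.166, 0.4), (0.165, -0.2), (0.164, -0.3), (0.163, 0.2), (0.162, 0.0), (0.161, -0.5), (0.16, -0.4), (0.159, -0.3), (0.158, -1.0), (0.157, 0.5), (0.156, -0.1), (0.155, 0.3), (0.154, -0.3), (0.153, -0.6), (0.152, -0.3), (0.151, -0.7), (0.15, -0.2), (0.149, -0.2), (0.148, -0.4), (0.147, -0.5), (0.146, 0.1), (0.145, -1.2), (0.144, 2.6), (0.143, 5.7), (0.142, 4.7), (0.141, 4.7), (0.14, 5.2), (0.139, 3.3), (0.138, 0.9), (0.137, -0.3), (0.136, -0.3), (0.135, -0.5), (0.134, 0.7), (0.133, -0.1), (0.132, 2.5), (0.131, 2.1), (0.13, 2.0), (0.129, 3.8), (0.128, 6.5)]
30.26 [0.5836 0.1131 0.13  ]
```

View pics/scene5.png

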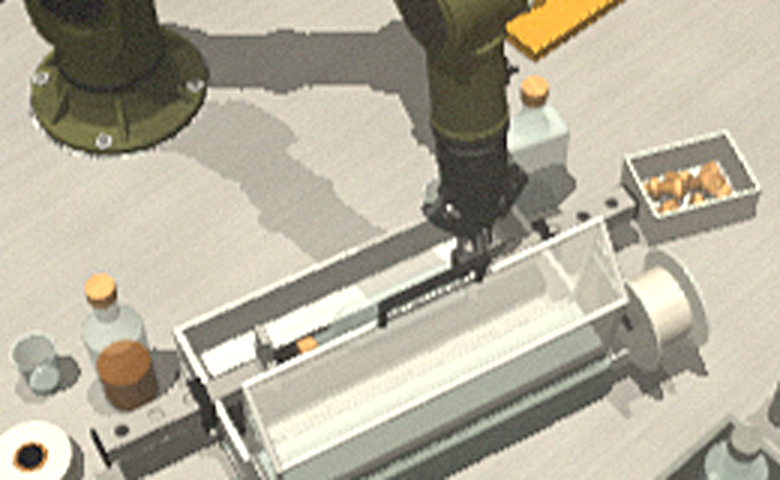

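```bash
python3 - <<'E'
from h import *
f0=np.array([-1.4,.4,-.4]); d=T([0,1,0],[0,0,v[2]])[0]
y=.128
while y>.123:
    y-=.001; ctrl.movel(T([0,y,.13],v)[0],max_speed=.015)
    s=get_state(); f=(np.array(s['contact_force'])-f0)@d; print(round(y,4),round(f,1),np.round(s['tcp_pos'],4))
    if f>14: break
E
```

```text
0.127 9.6 [0.5836 0.113  0.1301]
0.126 11.0 [0.5835 0.1129 0.1301]
0.125 12.9 [0.5835 0.1128 0.1301]
0.124 14.9 [0.5835 0.1126 0.1301]
```

```bash
python3 - <<'E'
from h import *
ctrl.movel(T([0,.145,.13],v)[0],max_speed=.08)
ctrl.movel(T([0,.155,.27],v)[0],max_speed=.2)
q=quat(.15,0)
ctrl.movep(T([0,-.183,.27],v)[0],q)
s=get_state(); print(s['time'],np.round(s['tcp_pos'],3),np.round(s['qpos'],2),np.round(s['contact_force'],1))
for c in ['scene','top']:
    im,_=vision.grab_frame(c); cv2.imwrite(f'pics/{c}6.png',im);cv2.imwrite(f'pics/{c}6z.png',cv2.convertScaleAbs(cv2.resize(im[110:270,110:370],None,fx=3,fy=3,interpolation=cv2.INTER_CUBIC),alpha=1.5))
E
```

```text
33.9 [ 0.518 -0.191  0.27 ] [-0.13  0.33  0.62  1.77 -0.27  0.97 -1.19] [ 0.8  0.3 -0.6]
```

View pics/scene6z.png

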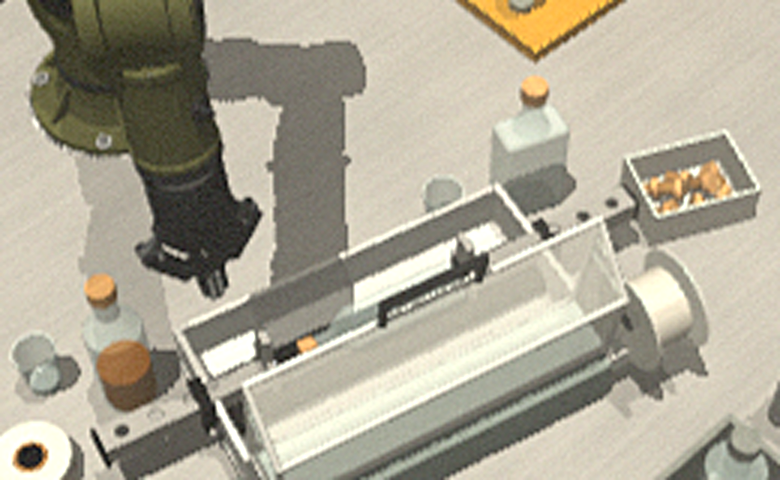

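View pics/top6z.png

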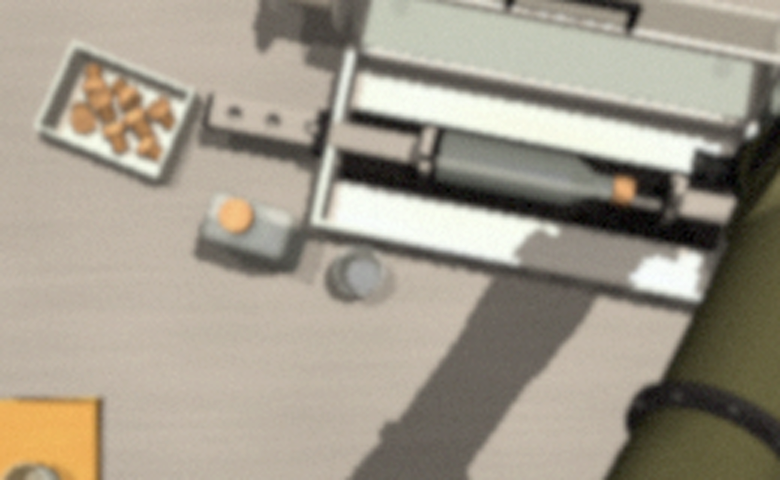

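```bash
python3 - <<'E'
from h import *
push(-1,.176,.122)
E
```

```text
down 35.55 [ 0.519 -0.186  0.131] [-0.9 -0.3  0.1]
[(0.175, -0.4), (0.174, 1.1), (0.173, -0.3), (0.172, -0.8), (0.171, 0.1), (0.17, -0.2), (0.169, -0.9), (0.168, -0.2), (0.167, 0.2), (0.166, -0.6), (0.165, -0.3), (0.164, -1.4), (0.163, 0.0), (0.162, -0.6), (0.161, -1.3), (0.16, -0.8), (0.159, -0.5), (0.158, 1.6), (0.157, 4.1), (0.156, 3.9), (0.155, 4.1), (0.154, 3.5), (0.153, 3.8), (0.152, 4.9), (0.151, 3.8), (0.15, 3.2), (0.149, 2.7), (0.148, 4.4), (0.147, 4.4), (0.146, 4.2), (0.145, 3.7), (0.144, 3.9), (0.143, 5.4), (0.142, 3.8), (0.141, 3.5), (0.14, 3.1), (0.139, 3.0), (0.138, 2.7), (0.137, 2.9), (0.136, 0.9), (0.135, -0.4), (0.134, 0.3), (0.133, -0.4), (0.132, -1.0), (0.131, 0.0), (0.13, 0.5), (0.129, 0.8), (0.128, 1.9), (0.127, 4.9), (0.126, 7.2), (0.125, 9.1), (0.124, 12.0), (0.123, 13.5), (0.122, 16.6)]
49.05 [ 0.5293 -0.138   0.1301]
```

```bash
python3 - <<'E'
from h import *
ctrl.movel(T([0,-.143,.13],v)[0],max_speed=.1)
ctrl.movel(T([-.03,-.15,.30],v)[0],max_speed=.2)
ctrl.movep([.38,.03,.36],quat(0,0))
s=get_state(); print(s['time'],np.round(s['tcp_pos'],3),np.round(s['contact_force'],1))
for c in ['scene','top']:
    im,_=vision.grab_frame(c); cv2.imwrite(f'pics/{c}7.png',im)
    cv2.imwrite(f'pics/{c}7z.png',cv2.convertScaleAbs(cv2.resize(im[100:290,110:370] if c=='scene' else im[70:260,110:440],None,fx=3 if c=='scene' else 2.4,fy=3 if c=='scene' else 2.4,interpolation=cv2.INTER_CUBIC),alpha=1.5))
E
```

```text
51.3167 [0.38  0.03  0.359] [ 0.  -0.1  0. ]
```

View pics/scene7z.png

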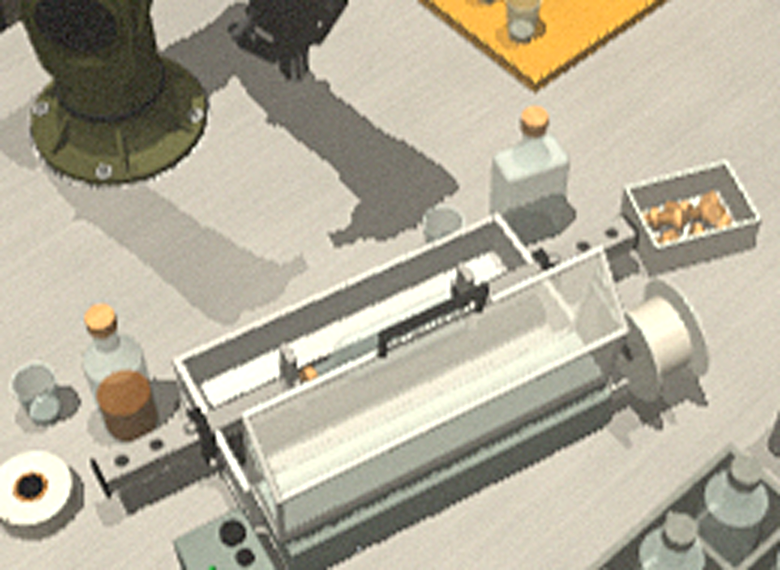

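View pics/top7z.png

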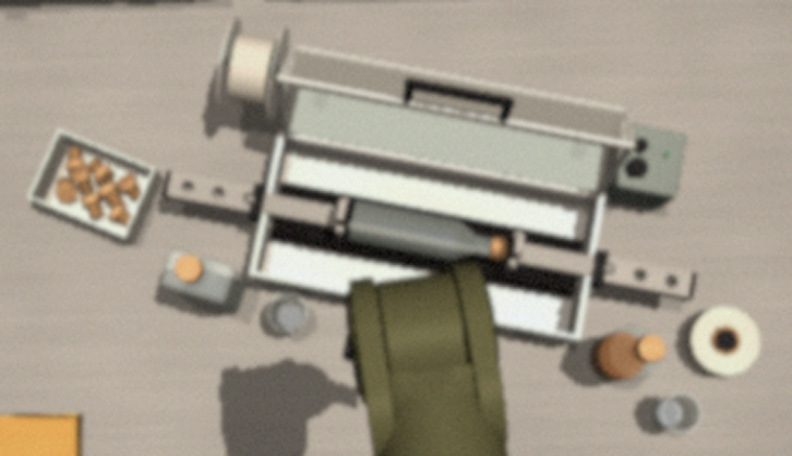

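Both buttons show in the innermost holes (top zoom pixels ~(252,200) and ~(610,268)). The hood and bottle look unchanged, and so do the things around the machine, so I'm handing in.

```bash
python3 - <<'E'
from h import *
ticket.close_job(); print(get_state()['time'])
E
```

```text
the job is handed in; nothing more can be done
the job is handed in; nothing more can be done
```

The hood is open on its stop and both bottle stops appear locked in the innermost holes. I handed the job in at about 51.4 s of the 61 s allowed; the hand-in gave no verdict.

- **Hood:** I gripped the handle and followed its arc up to the stop. Contact force rose there to about 21 N, after which I let go. The later pictures show it staying open.
- **Stops:** I pushed each tab inwards in 1 mm steps. The sliding force dropped to nearly zero just before the hole. It then rose to about 15 N on the left and 17 N on the right. On the left the tool had visibly stopped moving; on the right I judged it from the same force pattern.
- **Final pictures:** Both buttons sit in the innermost holes. The bottle and the things around the machine look unmoved, and the robot is clear with no contact force. These were checks by eye: I did not measure the joint values or how far the bottle moved.
- **Problem on the way:** The first approach to the handle, at a steeper tilt, was refused because it ran into a joint limit. I redid it with less tilt and touched nothing.

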